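# Slide the torch cell home under the bridge and hold the test lever at its third click

### The job

Test the green torch cell: slide it along the tester's channel, brass nose first, under the yellow bridge until its nose is home against the brass terminal. Then press the red spring-return lever down past its first two clicks to the third one, without pushing it on to the bottom stop, and hold it there: finish while still holding it down, with the cell still home. Leave the other things on the desk where they are.

Things in the scene. Friction and masses are not known exactly. Their poses are not given: they have to be found in the camera images.
- tester: Cell tester, fixed: blue base plate 100 x 320 x 6 mm (x, y, z), origin at the centre of its underside, z up. The cell's channel runs along its +y axis at x = 0, y = -160 to 70 mm, open at the -y end: floor at z = 6 mm, two white rails, inner faces at x = +/-14, outer at +/-19, tops at z = 12 mm.
- terminal (a point): Centre of the brass terminal at the end of the channel, at (0, 70, 22.5) mm in the tester's frame: a rigid flat face. The cell is home when its nose touches it.
- bridge (a point): Centre of the bridge's underside, at (0, 55, 44) mm in the tester's frame. The yellow-topped bridge spans the channel from y = 40 to 70 mm; top at z = 53 mm; grey legs 24 to 32 mm either side of the centre line.
- housing (a point): Centre of the black collar round the lever's stem, at (0, 115, 62) mm in the tester's frame, on the grey housing: x = -45 to 75, y = 70 to 160 mm, flat top at z = 58 mm. A needle on the paper scale on its top turns 0.5 rad for each click, to a black, a yellow and a red mark in turn.
- cell: Green D-size torch cell, brass nose, 33 mm diameter, 61 mm long, about 0.14 kg, loose in the channel, nose towards the terminal, 115 to 155 mm short of home. Origin mid-length on its axis, 22.5 mm above the desk; y axis along it to the nose (tip +30.5 mm, flat rear -30.5 mm); it may roll. Slides with 1 to 2 N. When home its rear 31 mm sticks out of the bridge.
- cell_nose (a point): Tip of the cell's brass nose.
- test_lever (a joint): Lever travel straight down, m: 0 up, clicks at 0.010, 0.020, 0.030 (third; counts from 0.0255 to 0.035), bottom stop 0.044 (counts as reached from 0.041). The spring pushes back, 4 N at the top, 7 N at the third click, +/-2.5 N around each click; let go, it returns to 0. White, yellow, red rings on the stem sink into the collar in turn; each click comes as its ring is half sunk.
- paddle_top (a point): Centre of the top face of the red press plate on the lever, 36 x 44 x 10 mm (x, y, z of the tester); 120 mm above the desk when released and 90 mm at the third click. It moves straight up and down with the lever.
- hourglass: Yellow plastic hourglass timer, 54 mm in diameter, 90 mm high, standing loose. Leave alone. Origin at the centre of its underside.
- pencil_holder: Bamboo pencil holder with three pencils, 72 mm in diameter, 150 mm high with the pencils, standing loose. Leave alone. Origin at the centre of its underside.
- spare_cell: Orange D-size cell, 33 mm in diameter, 61 mm high, standing on its end on a grey coaster, loose. Leave alone. Origin at the centre of its underside.
- steel_box: Steel box with a hinged lid, 160 x 200 x 75 mm plus lid and knob, fixed to the desk. Origin at the centre of its underside.
- steel_lid (a joint): Hinge of the steel box's lid, rad: 0 shut (as it starts), growing as it opens. Leave shut.
Mind the look-alikes: they are no part of the job. What is meant by the cell is not blue or purple, and is the larger of those in its own colour.

How it is judged:
By the outcome, as a careful person would: the job done as asked, in the order asked, and still so for the second after the job is handed in, while the arm keeps its last pose, push and grip.
It also fails if it takes over 45 s, if anything falls off the work surface, if the arm or the gripper's body presses on something with over 40 N, if the wrist force passes 120 N, or if a joint passes its speed limit or range.

### The arm

A 6-joint arm with a two-finger parallel gripper is mounted at the origin on the work surface. World frame = base frame: x ahead of the robot, y to its left, z up, the work surface at z = 0. Lengths are in mm, angles in rad, forces in N, time in s.
With the tool pointing down it reaches from about 300 to 775 mm from the base axis. Payload 14.6 kg.
Tool frame: the origin (TCP) lies midway between the tips of the shut fingers; the grasp point (between the pads) lies 19 mm behind it; z points along the fingers, y is the direction in which the jaws open and shut (so a half turn about z gives the same grasp; the last joint's range is limited). The gripper opens to 94 mm and grips with 3 to 60 N. Pads are 16 mm wide; open, the fingers measure 119 mm over their backs; the gripper's body (75 mm by 177 mm) begins 78 mm behind the grasp point.
Start: joints at [1.197, 0.3, 1.521, -0, 1.321, -0.067], TCP at [166.103, 524.308, 205.446] pointing down, gripper open.
Joint ranges: [-3.03, 3.03], [-0.79, 2.21], [0.23, 2.52], [-1.04, 4.18], [0, 3.07], [-2.55, 2.55]. Speed limits (rad/s): [2.22, 2.22, 2.57, 3.14, 3.14, 3.14].

### API

Orientations are given as [roll, pitch, yaw] about the fixed x, y, z axes, in that order (R = Rz(yaw) Ry(pitch) Rx(roll)).
In Python, from cell import manip gives the robot as it stands.
- The arm moves only by the tool play_rows, never from a script. Its argument "commands" is a list of rows, each an object of numbers: "x", "y", "z": the shift along the tool's x, y, z in m; "wx", "wy", "wz": the turn, a rotation vector about the tool's x, y, z in degrees; "grip": the opening, from 0 (shut) to 1 (fully open). In form: [{"x": .., "y": .., "z": .., "wx": .., "wy": .., "wz": .., "grip": ..}, ...]. A call has 1 to 20 rows; each row shifts and turns the commanded pose from where the row before left it, along the tool's axes as they then stand; what a row does not reach is not made up. A row lasts 1/8 s, in which the tool goes at most 62.5 mm and 10.7 degrees, less where a joint would pass 70% of its speed; a pose out of reach is approached as far as the arm can. A call is refused whole if a number of a shift passes 0.0625 or a number of a turn 10.7, either way. A call with a gripper value outside its range is refused whole. The fingers move at their own pace and stop on an object; "squeeze" is the grip in N (left out, the last holds). Time passes only in rows, so rows that do not move let the fingers close. It gives the time, the measured TCP pose, the force and the opening at its end, in the units of the state.
- manip.read_state(): the state, without advancing time (a new reading comes with each control period).
- manip.camera(name): name is "side" or "top"; returns (picture, depth): 400x640x3 uint8, red, green, blue; 400x640 float32, mm along the optical axis (not along the pixel's ray), 0 where there is no reading.
- manip.camera_info(name): a dict with "intrinsics" (3x3 intrinsics, pixels), "camera_from_world" (4x4, takes a point from world to camera coordinates). Camera axes: x right, y up, looking along -z (the intrinsics and any distortion apply to the point x, -y, -z); pixel columns grow to the right and rows downward; lengths in mm; the calibration is good to about 2 mm. A picture is of the moment at which its call begins. camera_info takes no time and is no camera call.
- manip.sign_off(): hands the job in, once; it reports no verdict.
The state is a dict: "clock": time; "joints": joint angles; "qd": joint speeds; "effort": joint torques, N m; "eef_pos": TCP position; "eef_rot": TCP orientation; "wrist_force": force on the tool from outside, world axes, zero at the start; "moment": the same for the moment, N m; "finger_gap": finger opening in mm.
Only numpy, scipy, OpenCV 4.12 (cv2) and the standard library are available. Lean on these libraries where they do the work, as an engineer would, in place of code of your own. Each camera call takes 0.05 s, during which the arm holds its last target.

## Working session

There is one attempt and no reset: what is moved stays moved. The work goes in short steps, Python scripts to look and compute and a tool call to move; the robot and the scene stay as the last step left them, time stands still between calls to the robot, and variables do not carry over. Pictures are saved under pics/ and viewed, and the job is handed in when it is done.

Besides the shell and the picture viewer there is one more tool, called after ">>>" as name(argument=value, ...), one argument or row to a line, values as JSON. play_rows: Moves the arm, as the interface text tells. Its arguments: {"type":"object","properties":{"commands":{"type":"array"},"squeeze":{"type":"number"}},"required":["commands"]}

```bash
mkdir -p pics; cat > h.py <<'E'
import numpy as np, cv2
from cell import manip
def snap(n,tag):
    p,d=manip.camera(n); cv2.imwrite(f'pics/{tag}.png',p[:,:,::-1]); np.savez(f'{tag}.npz',p=p,d=d); return p,d
def world(n,u,v,z):
    i=manip.camera_info(n);K=np.array(i['intrinsics']);T=np.linalg.inv(np.array(i['camera_from_world']))
    c=np.array([(u-K[0,2])/K[0,0]*z,-(v-K[1,2])/K[1,1]*z,-z,1]); return (T@c)[:3]
def onplane(n,u,v,zw):
    a=world(n,u,v,100);b=world(n,u,v,1000);t=(zw-a[2])/(b[2]-a[2]);return a+t*(b-a)
def proj(n,P):
    i=manip.camera_info(n);K=np.array(i['intrinsics']);c=np.array(i['camera_from_world'])@np.array([*P,1])
    return K[0,0]*c[0]/-c[2]+K[0,2], K[1,1]*-c[1]/-c[2]+K[1,2]
E
python3 - <<'E'
from h import *
for n in('side','top'):
    snap(n,n+'0'); i=manip.camera_info(n); print(i)
print(manip.read_state())
E
```

```text
{'intrinsics': array([[414.99827038,   0.        , 326.71580924],
       [  0.        , 414.99827038, 201.93290065],
       [  0.        ,   0.        ,   1.        ]]), 'camera_from_world': array([[-9.97825507e-01, -6.40649141e-02,  1.54901514e-02,
         4.92001206e+02],
       [ 5.53905248e-02, -6.87692784e-01,  7.23885712e-01,
        -1.22658326e+02],
       [-3.57232106e-02,  7.23169635e-01,  6.89745990e-01,
        -1.17251788e+03],
       [ 0.00000000e+00,  0.00000000e+00,  0.00000000e+00,
         1.00000000e+00]])}
{'intrinsics': array([[424.0647889 ,   0.        , 324.32132385],
       [  0.        , 424.0647889 , 201.01733155],
       [  0.        ,   0.        ,   1.        ]]), 'camera_from_world': array([[-1.71741178e-02, -9.99335366e-01, -3.21539341e-02,
         4.07539380e-02],
       [ 9.97963181e-01, -1.91088324e-02,  6.08633096e-02,
        -4.90707682e+02],
       [-6.14372819e-02, -3.10431687e-02,  9.97628078e-01,
        -1.22527896e+03],
       [ 0.00000000e+00,  0.00000000e+00,  0.00000000e+00,
         1.00000000e+00]])}
{'clock': 0.1, 'joints': array([ 1.19741877e+00,  3.00435039e-01,  1.52152140e+00, -6.21906427e-06,
        1.32073053e+00, -6.65950566e-02]), 'qd': array([ 0.0004994 , -0.00177226, -0.00190267,  0.00230758, -0.00135261,
       -0.00071071]), 'effort': array([ 1.57398008e-03, -5.32646763e+01, -3.53281188e+01,  7.09330570e-02,
        2.35647865e-02, -9.24265191e-05]), 'eef_pos': array([166.00800416, 524.0906215 , 204.93136455]), 'eef_rot': array([-3.14050037e+00, -6.68113669e-05,  2.83481165e+00]), 'wrist_force': array([ 0.60854784, -0.37595396,  0.71726675]), 'moment': array([ 0.04879291,  0.03760232, -0.00924272]), 'finger_gap': 93.8724561842015}
```

View pics/side0.png

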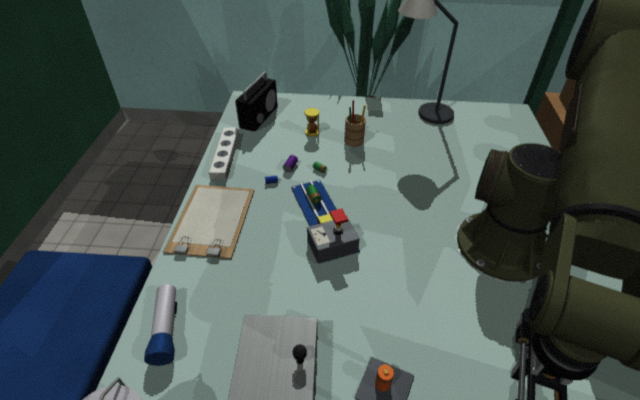

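View pics/top0.png

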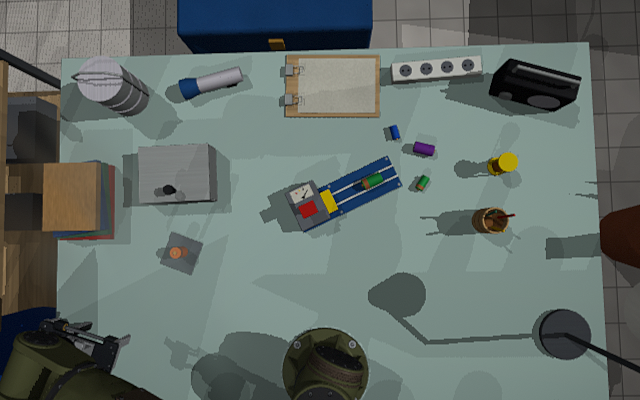

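In the top view, these could be taken for the cell: the green cell in the channel (372,181), a smaller green one on the desk (422,183), a purple one (424,149), a blue one (392,132) and the orange spare (177,253). I choose the large green one in the channel and will check it in a close crop.

```bash
python3 - <<'E'
from h import *
p=np.load('top0.npz')['p']; s=np.load('side0.npz')['p']
cv2.imwrite('pics/c_top.png',cv2.resize(p[140:240,255:435],None,fx=4.4,fy=4.4,interpolation=cv2.INTER_CUBIC)[:,:,::-1])
cv2.imwrite('pics/c_side.png',cv2.resize(s[150:270,260:380],None,fx=5,fy=5,interpolation=cv2.INTER_CUBIC)[:,:,::-1])
E
```

```text
(no output)
```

View pics/c_top.png

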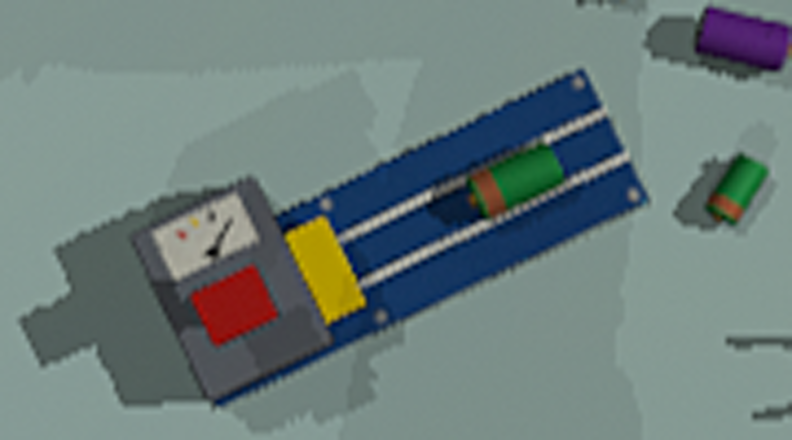

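View pics/c_side.png

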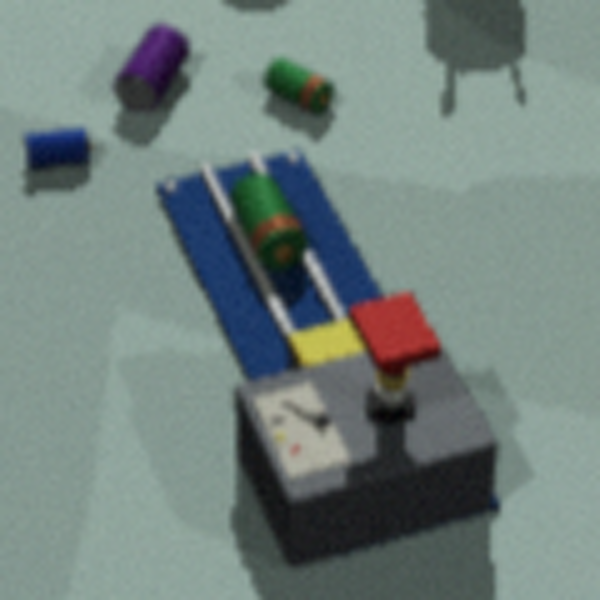

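```bash
cat > fit.py <<'E'
from h import *
from scipy.optimize import least_squares
T=[((585,70),(50,-160,6)),((649,200),(-50,-160,6)),((133,237),(75,160,58)),((250,178),(75,70,58)),((330,343),(-45,70,58)),((210,403),(-45,160,58)),((190,295),(18,137,120)),((257,265),(18,93,120)),((278,315),(-18,93,120)),((212,347),(-18,137,120))]
S=[((157,187),(50,-160,6)),((303,150),(-50,-160,6)),((237,383),(75,70,58)),((445,345),(-45,70,58)),((497,447),(-45,160,58)),((290,500),(75,160,58)),((350,313),(18,93,120)),((412,293),(-18,93,120)),((440,350),(-18,137,120)),((385,368),(18,137,120))]
obs=[('top',255+a[0]/4.4-.4,140+a[1]/4.4-.4,P) for a,P in T]+[('side',260+a[0]/5-.4,150+a[1]/5-.4,P) for a,P in S]
def W(q,P):
    c,s=np.cos(q[2]),np.sin(q[2]); return np.array([q[0]+c*P[0]-s*P[1],q[1]+s*P[0]+c*P[1],P[2]])
def res(q,cams=('top','side')):
    return np.concatenate([np.subtract(proj(n,W(q,P)),(u,v)) for n,u,v,P in obs if n in cams])
if __name__=='__main__':
    for cams in (('top','side'),('top',),('side',)):
        r=least_squares(res,[500,0,1],args=(cams,),loss='soft_l1',x_scale=[100,100,1]);print(cams,r.x,np.abs(r.fun).max(),np.sqrt(np.mean(r.fun**2)))
    r=least_squares(res,[500,0,1],loss='soft_l1',x_scale=[100,100,1]);q=r.x; print(r.fun.reshape(-1,2).round(1).tolist())
    np.save('q.npy',q)
    # cell: mask green in depth
    for n in('top','side'):
        z=np.load(n+'0.npz');hsv=cv2.cvtColor(z['p'],cv2.COLOR_RGB2HSV)
        m=(hsv[...,0]>45)&(hsv[...,0]<80)&(hsv[...,1]>120)
        k,l,st,ce=cv2.connectedComponentsWithStats(m.astype(np.uint8))
        for j in range(1,k):
            if st[j,4]>30:
                vv,uu=np.where(l==j);w=np.array([world(n,a,b,z['d'][b,a]) for a,b in zip(uu,vv) if z['d'][b,a]>0])
                c,s=np.cos(q[2]),np.sin(q[2]); d=w-np.array([q[0],q[1],0]); t=np.c_[d[:,0]*c+d[:,1]*s,-d[:,0]*s+d[:,1]*c,d[:,2]]
                print(n,st[j],ce[j],np.percentile(t,[1,50,99],axis=0).round(1).tolist())
    for P in [(0,70,22.5),(0,115,120),(0,-100,22.5)]: print(P,W(q,P))
    f=manip.read_state()
E
python3 fit.py
```

```text
('top', 'side') [ 5.09715952e+02 -7.08757337e+01  4.27019636e-01] 2.948841879141156 0.9052514444435414
('top',) [ 5.11120210e+02 -7.20444663e+01  4.30547828e-01] 1.1476865259070905 0.539807725156654
('side',) [ 5.08113875e+02 -6.83460318e+01  4.24822215e-01] 2.2383047169998065 0.8505940021969751
[[-0.6, 0.2], [-0.2, 1.1], [-1.6, -0.0], [0.5, -0.3], [0.5, 0.5], [-1.0, 0.6], [-0.7, 0.4], [-1.2, 0.2], [-0.2, 0.9], [-0.0, 0.7], [-0.3, -0.9], [-0.2, -0.3], [-0.9, 0.1], [-2.1, -2.9], [0.6, -0.7], [-0.3, 0.7], [-0.6, -1.4], [-0.4, -0.6], [0.5, -0.8], [-1.4, -1.0]]Traceback (most recent call last):
  File "fit.py", line 22, in <module>
    vv,uu=np.where(l==j);w=np.array([world(n,a,b,z['d'][b,a]) for a,b in zip(uu,vv) if z['d'][b,a]>0])
                                     ~~~~~^^^^^^^^^^^^^^^^^^^
  File "h.py", line 6, in world
    i=manip.camera_info(n);K=np.array(i['intrinsics']);T=np.linalg.inv(np.array(i['camera_from_world']))
ValueError: time passes only in moves, steps and waits
```

```bash
sed -i "s/^from cell import manip/from cell import manip\nimport functools\nCI=functools.lru_cache(None)(lambda n: manip.camera_info(n))/; s/i=manip.camera_info(n);/i=CI(n);/" h.py; sed -i 's/((445,345),(-45,70,58)),//' fit.py; python3 fit.py
```

```text
('top', 'side') [ 5.09970734e+02 -7.10649198e+01  4.27856687e-01] 1.4989601653487625 0.7190109123515283
('top',) [ 5.11120210e+02 -7.20444663e+01  4.30547828e-01] 1.1476865259070905 0.539807725156654
('side',) [ 5.08558796e+02 -6.88117117e+01  4.25861863e-01] 1.2974803642610482 0.6055512827669522
[[-0.6, 0.1], [-0.1, 1.0], [-1.5, -0.1], [0.6, -0.4], [0.6, 0.4], [-0.9, 0.5], [-0.7, 0.4], [-1.1, 0.1], [-0.1, 0.8], [0.1, 0.7], [-0.4, -0.9], [-0.3, -0.4], [-1.0, 0.1], [0.6, -0.8], [-0.4, 0.6], [-0.7, -1.4], [-0.4, -0.7], [0.4, -0.9], [-1.5, -1.0]]
top [366 173  17  14 145] [374.46206897 179.33793103] [[-13.1, -112.4, 29.9], [0.6, -91.7, 37.8], [15.2, -71.8, 44.8]]
top [418 175  11  12  80] [423.2375 180.625 ] [[-76.7, -234.2, 8.5], [-62.3, -218.9, 23.6], [-48.7, -204.1, 31.7]]
side [    0     0   119   252 10742] [ 44.78737665 102.9750512 ] [[738.7, -2065.5, -647.4], [977.8, -1539.5, -276.6], [1241.3, -960.6, 188.5]]
side [327   0  26  41 327] [339.56269113  16.73700306] [[-550.7, -1225.8, 7.0], [-494.6, -1150.8, 157.8], [-452.5, -971.4, 271.9]]
side [359   0  28  68 394] [368.4213198   
[... 731 characters left out ...]
7], [-601.2, -1052.6, -113.3]]
side [357  78  10  17  75] [361.82666667  86.56      ] [[-652.9, -1087.9, -273.6], [-634.0, -1073.1, -226.4], [-610.8, -1056.2, -173.8]]
side [314 162   7   8  38] [317.02631579 165.60526316] [[-68.0, -225.5, 10.1], [-59.0, -212.0, 21.6], [-50.7, -197.3, 29.6]]
side [307 185  11  11  74] [311.2027027  189.44594595] [[-10.4, -106.3, 29.4], [6.3, -87.4, 38.6], [16.5, -68.8, 43.9]]
side [312 196   9   8  31] [316.03225806 199.06451613] [[-11.8, -58.2, 9.7], [2.5, -54.9, 27.5], [13.4, -50.4, 37.8]]
(0, 70, 22.5) [480.92621859  -7.37491957  22.5       ]
(0, 115, 120) [462.25474443  33.568652   120.        ]
(0, -100, 22.5) [ 551.46289877 -162.05063437   22.5       ]
```

The crop shows the large green cell in the channel with its brass nose towards the bridge. The smaller green one lies on the desk. The tester's origin is at about (510, -71) with yaw 0.428, and the cell's rear is at about y = -112 in its frame. I'll shut the gripper and move to a point behind the cell.

>>> play_rows(
  commands=[
    {"x":-0.03,"y":-0.0284,"grip":0},
    {"x":-0.03,"y":-0.0284,"grip":0},
    {"x":-0.03,"y":-0.0284,"grip":0},
    {"x":-0.03,"y":-0.0284,"grip":0},
    {"x":-0.03,"y":-0.0284,"grip":0},
    {"x":-0.03,"y":-0.0284,"grip":0},
    {"x":-0.03,"y":-0.0284,"grip":0},
    {"x":-0.03,"y":-0.0284,"grip":0},
    {"x":-0.03,"y":-0.0284,"grip":0},
    {"x":-0.03,"y":-0.0284,"grip":0},
    {"x":-0.03,"y":-0.0284,"grip":0},
    {"x":-0.03,"y":-0.0284,"grip":0},
    {"x":-0.03,"y":-0.0284,"grip":0},
    {"x":-0.03,"y":-0.0284,"grip":0},
    {"x":-0.03,"y":-0.0284,"grip":0},
    {"x":-0.03,"y":-0.0284,"grip":0},
    {"x":-0.03,"y":-0.0284,"grip":0},
    {"x":-0.03,"y":-0.0284,"grip":0},
    {"x":-0.03,"y":-0.0284,"grip":0},
    {"x":-0.03,"y":-0.0284,"grip":0},
  ],
  squeeze=20,
)

```text
$.commands[0]: bad value
```

>>> play_rows(
  commands=[
    {"wz":9.6,"grip":0},
    {"wz":9.6,"grip":0},
    {"wz":9.6,"grip":0},
    {"wz":9.6,"grip":0},
    {"wz":9.5,"grip":0},
    {"grip":0},
    {"grip":0},
  ],
)

```text
$.commands[0]: bad value
```

>>> play_rows(
  commands=[
    {"x":0.0,"y":0.0,"z":0.0,"wx":0.0,"wy":0.0,"wz":9.6,"grip":0.0},
  ],
  squeeze=20,
)

```text
clock: 0.22
eef_pos: [166.0, 524.1, 205.1]
eef_rot: [-3.141, 0.0, 2.664]
wrist_force: [0.2, 0.8, 0.3]
finger_gap: 86.9
```

>>> play_rows(
  commands=[
    {"x":0,"y":0,"z":0,"wx":0,"wy":0,"wz":9.6,"grip":0},
    {"x":0,"y":0,"z":0,"wx":0,"wy":0,"wz":9.6,"grip":0},
    {"x":0,"y":0,"z":0,"wx":0,"wy":0,"wz":9.6,"grip":0},
    {"x":0,"y":0,"z":0,"wx":0,"wy":0,"wz":9.5,"grip":0},
  ],
)

```text
clock: 0.72
eef_pos: [166.1, 524.1, 205.1]
eef_rot: [-3.141, 0.001, 1.993]
wrist_force: [0.1, -0.2, -0.2]
finger_gap: 47.4
```

>>> play_rows(
  commands=[
    {"x":-0.0412,"y":0.0033,"z":0,"wx":0,"wy":0,"wz":0,"grip":0},
    {"x":-0.0412,"y":0.0033,"z":0,"wx":0,"wy":0,"wz":0,"grip":0},
    {"x":-0.0412,"y":0.0033,"z":0,"wx":0,"wy":0,"wz":0,"grip":0},
    {"x":-0.0412,"y":0.0033,"z":0,"wx":0,"wy":0,"wz":0,"grip":0},
    {"x":-0.0412,"y":0.0033,"z":0,"wx":0,"wy":0,"wz":0,"grip":0},
    {"x":-0.0412,"y":0.0033,"z":0,"wx":0,"wy":0,"wz":0,"grip":0},
    {"x":-0.0412,"y":0.0033,"z":0,"wx":0,"wy":0,"wz":0,"grip":0},
    {"x":-0.0412,"y":0.0033,"z":0,"wx":0,"wy":0,"wz":0,"grip":0},
    {"x":-0.0412,"y":0.0033,"z":0,"wx":0,"wy":0,"wz":0,"grip":0},
    {"x":-0.0412,"y":0.0033,"z":0,"wx":0,"wy":0,"wz":0,"grip":0},
    {"x":-0.0412,"y":0.0033,"z":0,"wx":0,"wy":0,"wz":0,"grip":0},
    {"x":-0.0412,"y":0.0033,"z":0,"wx":0,"wy":0,"wz":0,"grip":0},
    {"x":-0.0412,"y":0.0033,"z":0,"wx":0,"wy":0,"wz":0,"grip":0},
    {"x":-0.0412,"y":0.0033,"z":0,"wx":0,"wy":0,"wz":0,"grip":0},
    {"x":-0.0412,"y":0.0033,"z":0,"wx":0,"wy":0,"wz":0,"grip":0},
    {"x":-0.0412,"y":0.0033,"z":0,"wx":0,"wy":0,"wz":0,"grip":0},
    {"x":-0.0412,"y":0.0033,"z":0,"wx":0,"wy":0,"wz":0,"grip":0},
    {"x":-0.0412,"y":0.0033,"z":0,"wx":0,"wy":0,"wz":0,"grip":0},
    {"x":-0.0412,"y":0.0033,"z":0,"wx":0,"wy":0,"wz":0,"grip":0},
    {"x":-0.0412,"y":0.0033,"z":0,"wx":0,"wy":0,"wz":0,"grip":0},
  ],
)

```text
clock: 3.22
eef_pos: [568.5, -199.2, 205.1]
eef_rot: [-3.141, -0.001, 1.999]
wrist_force: [-0.6, 0.2, -0.0]
finger_gap: 0.3
```

>>> play_rows(
  commands=[
    {"x":0,"y":0,"z":0.04,"wx":0,"wy":0,"wz":0,"grip":0},
    {"x":0,"y":0,"z":0.04,"wx":0,"wy":0,"wz":0,"grip":0},
    {"x":0,"y":0,"z":0.04,"wx":0,"wy":0,"wz":0,"grip":0},
    {"x":0,"y":0,"z":0.03,"wx":0,"wy":0,"wz":0,"grip":0},
    {"x":0,"y":0,"z":0,"wx":0,"wy":0,"wz":0,"grip":0},
  ],
)

```text
clock: 3.85
eef_pos: [566.9, -197.5, 53.3]
eef_rot: [-3.138, -0.003, 1.999]
wrist_force: [-0.5, -0.6, 0.2]
finger_gap: 0.4
```

```bash
python3 - <<'E'
from h import *
p,_=snap('top','top1'); s,_=snap('side','side1')
a=cv2.resize(p[130:240,280:430],(750,550),interpolation=cv2.INTER_CUBIC);b=cv2.resize(s[130:250,260:380],None,fx=5,fy=5,interpolation=cv2.INTER_CUBIC)
cv2.imwrite('pics/c_top1.png',a[:,:,::-1]);cv2.imwrite('pics/c_side1.png',b[:,:,::-1]);print(manip.read_state()['eef_pos'])
E
```

```text
[ 568.50775548 -198.13034081   56.4057805 ]
```

View pics/c_top1.png

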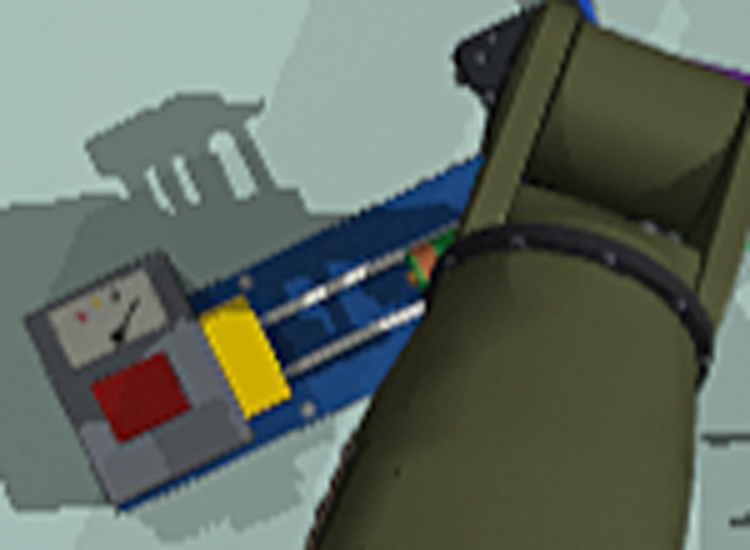

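View pics/c_side1.png

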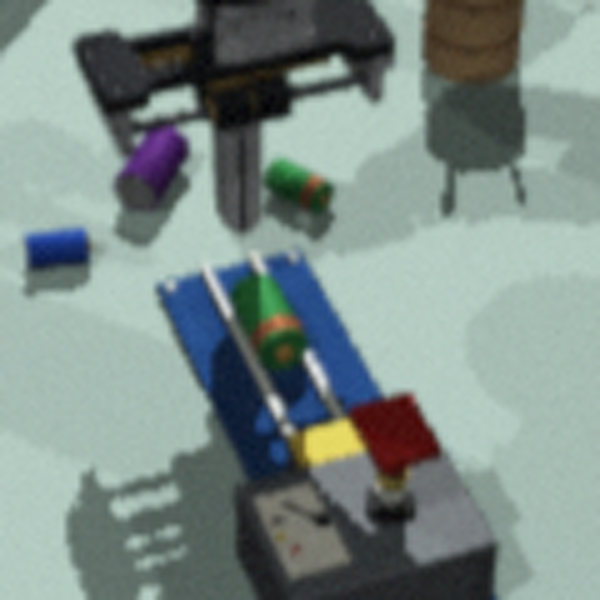

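The side view shows the shut fingertips (308,176) lined up behind the cell's rear. I'll lower them to z of about 16.5 and then push.

>>> play_rows(
  commands=[
    {"x":0,"y":0,"z":0.014,"wx":0,"wy":0,"wz":0,"grip":0},
    {"x":0,"y":0,"z":0.014,"wx":0,"wy":0,"wz":0,"grip":0},
    {"x":0,"y":0,"z":0.0105,"wx":0,"wy":0,"wz":0,"grip":0},
    {"x":0,"y":0,"z":0,"wx":0,"wy":0,"wz":0,"grip":0},
    {"x":0,"y":0,"z":0,"wx":0,"wy":0,"wz":0,"grip":0},
  ],
)

```text
clock: 4.58
eef_pos: [568.3, -198.0, 17.2]
eef_rot: [3.141, 0.0, 1.999]
wrist_force: [0.0, 0.1, 0.7]
finger_gap: 0.2
```

>>> play_rows(
  commands=[
    {"x":0.006,"y":0,"z":0,"wx":0,"wy":0,"wz":0,"grip":0},
    {"x":0.012,"y":0,"z":0,"wx":0,"wy":0,"wz":0,"grip":0},
    {"x":0.012,"y":0,"z":0,"wx":0,"wy":0,"wz":0,"grip":0},
    {"x":0.012,"y":0,"z":0,"wx":0,"wy":0,"wz":0,"grip":0},
    {"x":0.008,"y":0,"z":0,"wx":0,"wy":0,"wz":0,"grip":0},
    {"x":0,"y":0,"z":0,"wx":0,"wy":0,"wz":0,"grip":0},
  ],
)

```text
clock: 5.32
eef_pos: [547.2, -151.9, 17.0]
eef_rot: [-3.141, -0.0, 1.999]
wrist_force: [0.6, 1.1, -0.4]
finger_gap: 0.5
```

```bash
cat > look.py <<'E'
import sys
from h import *
t=sys.argv[1]; s,_=snap('side','side'+t)
b=cv2.resize(s[150:250,260:380],None,fx=6,fy=6,interpolation=cv2.INTER_CUBIC)
cv2.imwrite(f'pics/c_side{t}.png',b[:,:,::-1]);st=manip.read_state();print(st['clock'],st['eef_pos'],st['wrist_force'])
q=np.load('q.npy');c,s=np.cos(q[2]),np.sin(q[2]);d=st['eef_pos'][:2]-q[:2];print('tester',d[0]*c+d[1]*s,-d[0]*s+d[1]*c)
f=st['wrist_force'];print('f along',-f[0]*s+f[1]*c)
E
python3 look.py 2
```

```text
5.375 [ 547.38492154 -152.2971732    17.01793188] [-0.26615149  0.48816997  0.37270285]
tester 0.3365454560774239 -89.43370262406106
f along 0.5545969562528414
```

View pics/c_side2.png

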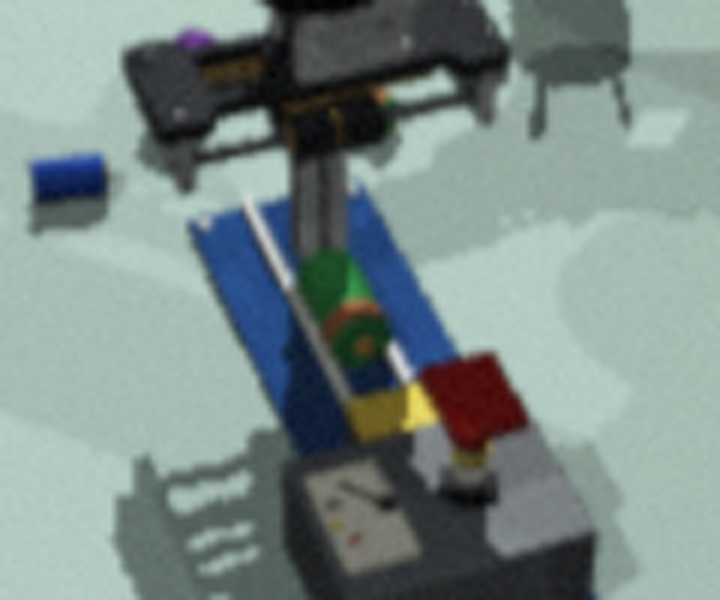

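The cell has moved and is straight in the channel, its nose now at crop (360,345). I'll keep pushing.

>>> play_rows(
  commands=[
    {"x":0.01,"y":0,"z":0,"wx":0,"wy":0,"wz":0,"grip":0},
    {"x":0.012,"y":0,"z":0,"wx":0,"wy":0,"wz":0,"grip":0},
    {"x":0.012,"y":0,"z":0,"wx":0,"wy":0,"wz":0,"grip":0},
    {"x":0.012,"y":0,"z":0,"wx":0,"wy":0,"wz":0,"grip":0},
    {"x":0.012,"y":0,"z":0,"wx":0,"wy":0,"wz":0,"grip":0},
    {"x":0.01,"y":0,"z":0,"wx":0,"wy":0,"wz":0,"grip":0},
    {"x":0.006,"y":0,"z":0,"wx":0,"wy":0,"wz":0,"grip":0},
    {"x":0,"y":0,"z":0,"wx":0,"wy":0,"wz":0,"grip":0},
  ],
)

```text
clock: 6.38
eef_pos: [516.6, -84.8, 17.0]
eef_rot: [-3.142, -0.0, 1.999]
wrist_force: [0.3, 0.3, -0.2]
finger_gap: 0.9
```

```bash
python3 look.py 3
```

```text
6.425 [516.72519154 -85.1113838   16.99786188] [ 0.23489854 -0.65852984  0.4067258 ]
tester 0.3174094902149758 -15.58284633364923
f along -0.696632569899045
```

View pics/c_side3.png

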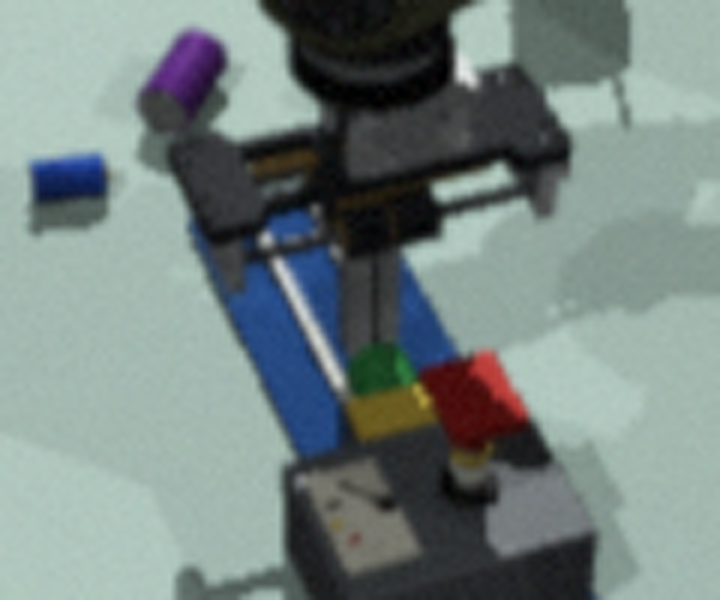

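The cell is entering under the bridge. From here I'll push in small steps and watch the force.

>>> play_rows(
  commands=[
    {"x":0.003,"y":0,"z":0,"wx":0,"wy":0,"wz":0,"grip":0},
    {"x":0.003,"y":0,"z":0,"wx":0,"wy":0,"wz":0,"grip":0},
    {"x":0.003,"y":0,"z":0,"wx":0,"wy":0,"wz":0,"grip":0},
    {"x":0.003,"y":0,"z":0,"wx":0,"wy":0,"wz":0,"grip":0},
  ],
)

```text
clock: 6.92
eef_pos: [511.7, -74.1, 17.0]
eef_rot: [3.141, 0.0, 1.999]
wrist_force: [0.6, 0.4, 0.4]
finger_gap: 0.5
```

>>> play_rows(
  commands=[
    {"x":0.0015,"y":0,"z":0,"wx":0,"wy":0,"wz":0,"grip":0},
    {"x":0.0015,"y":0,"z":0,"wx":0,"wy":0,"wz":0,"grip":0},
  ],
)

```text
clock: 7.18
eef_pos: [510.4, -71.4, 17.0]
eef_rot: [3.142, 0.0, 1.999]
wrist_force: [0.4, -0.8, 0.8]
finger_gap: 0.1
```

>>> play_rows(
  commands=[
    {"x":0.001,"y":0,"z":0,"wx":0,"wy":0,"wz":0,"grip":0},
    {"x":0.001,"y":0,"z":0,"wx":0,"wy":0,"wz":0,"grip":0},
  ],
)

```text
clock: 7.42
eef_pos: [510.5, -70.7, 17.3]
eef_rot: [3.14, 0.003, 1.999]
wrist_force: [4.9, -12.9, 0.1]
finger_gap: 0.3
```

Force rose sharply to about 14 N at tester y of about 0, which matches the expected home position. I'll check it, then back off.

```bash
python3 look.py 4
```

```text
7.475 [510.48770759 -70.72700296  17.40223693] [ 3.20240725 -9.18535223 -0.52240882]
tester 0.6105811505223021 0.09295248230630915
f along -9.68610645999351
```

>>> play_rows(
  commands=[
    {"x":-0.006,"y":0,"z":0,"wx":0,"wy":0,"wz":0,"grip":0},
    {"x":-0.015,"y":0,"z":0,"wx":0,"wy":0,"wz":0,"grip":0},
    {"x":-0.015,"y":0,"z":-0.02,"wx":0,"wy":0,"wz":0,"grip":0},
    {"x":0,"y":0,"z":-0.04,"wx":0,"wy":0,"wz":0,"grip":0},
    {"x":0,"y":0,"z":-0.04,"wx":0,"wy":0,"wz":0,"grip":0},
    {"x":0,"y":0,"z":-0.04,"wx":0,"wy":0,"wz":0,"grip":0},
  ],
)

```text
clock: 8.22
eef_pos: [524.6, -103.1, 158.2]
eef_rot: [-3.141, -0.0, 1.998]
wrist_force: [0.1, 0.2, 0.0]
finger_gap: 0.5
```

```bash
python3 look.py 5; python3 - <<'E'
from h import *
p,_=snap('top','top5')
cv2.imwrite('pics/c_top5.png',cv2.resize(p[140:240,255:405],(750,500),interpolation=cv2.INTER_CUBIC)[:,:,::-1])
E
```

```text
8.275 [ 526.42424123 -103.51877014  163.56294638] [ 1.21615401 -0.8055625   5.69295016]
tester 1.504536081126485 -36.35528401843389
f along -1.2375554222125886
```

View pics/c_side5.png

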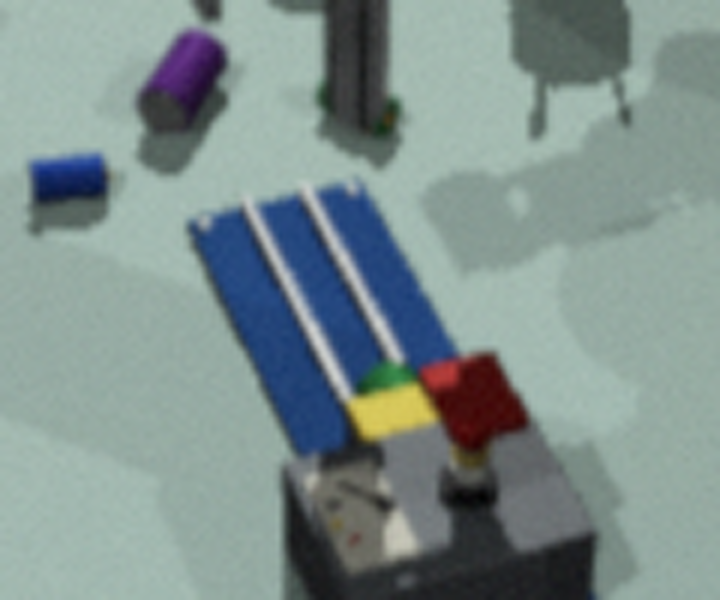

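View pics/c_top5.png

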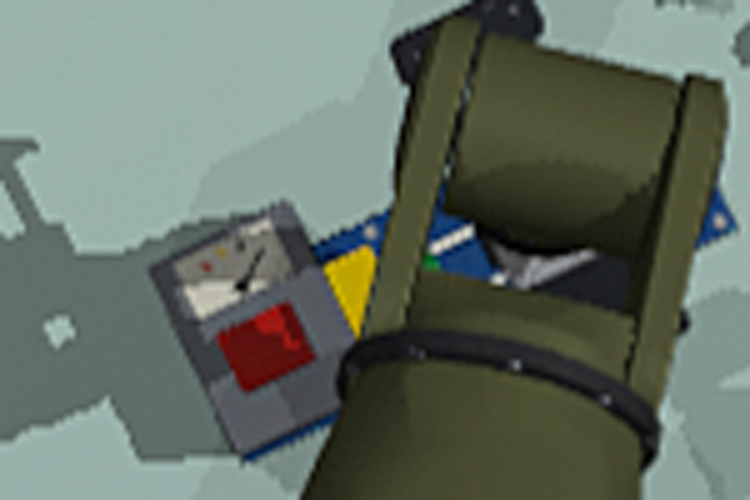

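The cell sits under the bridge, only its rear showing (side crop (390,378)). The needle is at rest at about (370,490). Now I'll move over the paddle.

>>> play_rows(
  commands=[
    {"x":0.015,"y":0,"z":0,"wx":0,"wy":0,"wz":0,"grip":0},
    {"x":0.03,"y":0,"z":0,"wx":0,"wy":0,"wz":0,"grip":0},
    {"x":0.03,"y":0,"z":0,"wx":0,"wy":0,"wz":0,"grip":0},
    {"x":0.03,"y":0,"z":0,"wx":0,"wy":0,"wz":0,"grip":0},
    {"x":0.03,"y":0,"z":0,"wx":0,"wy":0,"wz":0,"grip":0},
    {"x":0.0155,"y":0,"z":0.01,"wx":0,"wy":0,"wz":0,"grip":0},
    {"x":0,"y":0,"z":0.01,"wx":0,"wy":0,"wz":0,"grip":0},
    {"x":0,"y":0,"z":0,"wx":0,"wy":0,"wz":0,"grip":0},
    {"x":0,"y":0,"z":0,"wx":0,"wy":0,"wz":0,"grip":0},
  ],
)

```text
clock: 9.45
eef_pos: [462.4, 33.9, 136.8]
eef_rot: [-3.141, -0.0, 1.998]
wrist_force: [0.1, 0.8, -0.1]
finger_gap: 0.6
```

```bash
python3 look.py 6; python3 -c "
from h import *
print(proj('side',(462.3,33.6,120)))"
```

```text
9.5 [462.41172556  33.90382149 136.96480773] [-0.09237668 -0.70286133 -0.25668112]
tester 0.2818994858653454 115.23982148669282
f along -0.6011743217300727
(np.float64(338.3809056598287), np.float64(214.70217666369803))
```

View pics/c_side6.png

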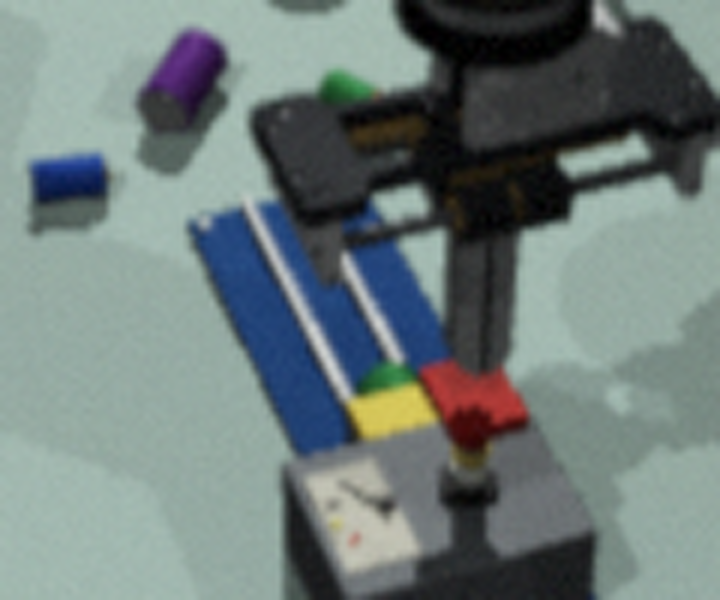

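>>> play_rows(
  commands=[
    {"x":0,"y":0,"z":0.006,"wx":0,"wy":0,"wz":0,"grip":0},
    {"x":0,"y":0,"z":0.006,"wx":0,"wy":0,"wz":0,"grip":0},
    {"x":0,"y":0,"z":0.003,"wx":0,"wy":0,"wz":0,"grip":0},
    {"x":0,"y":0,"z":0.003,"wx":0,"wy":0,"wz":0,"grip":0},
    {"x":0,"y":0,"z":0.002,"wx":0,"wy":0,"wz":0,"grip":0},
  ],
)

```text
clock: 10.12
eef_pos: [462.1, 34.5, 117.1]
eef_rot: [3.142, 0.0, 1.999]
wrist_force: [-4.1, -0.7, 7.0]
finger_gap: 0.4
```

>>> play_rows(
  commands=[
    {"x":0,"y":0,"z":0.002,"wx":0,"wy":0,"wz":0,"grip":0},
    {"x":0,"y":0,"z":0.002,"wx":0,"wy":0,"wz":0,"grip":0},
    {"x":0,"y":0,"z":0.002,"wx":0,"wy":0,"wz":0,"grip":0},
    {"x":0,"y":0,"z":0.002,"wx":0,"wy":0,"wz":0,"grip":0},
    {"x":0,"y":0,"z":0.002,"wx":0,"wy":0,"wz":0,"grip":0},
    {"x":0,"y":0,"z":0.002,"wx":0,"wy":0,"wz":0,"grip":0},
  ],
)

```text
clock: 10.88
eef_pos: [462.1, 34.5, 105.1]
eef_rot: [3.141, 0.0, 1.999]
wrist_force: [-3.8, 0.2, 6.2]
finger_gap: 0.3
```

>>> play_rows(
  commands=[
    {"x":0,"y":0,"z":0.002,"wx":0,"wy":0,"wz":0,"grip":0},
    {"x":0,"y":0,"z":0.002,"wx":0,"wy":0,"wz":0,"grip":0},
    {"x":0,"y":0,"z":0.002,"wx":0,"wy":0,"wz":0,"grip":0},
  ],
)

```text
clock: 11.25
eef_pos: [462.1, 34.5, 99.0]
eef_rot: [3.142, 0.0, 1.999]
wrist_force: [-4.2, -0.2, 8.6]
finger_gap: 0.5
```

```bash
python3 look.py 7
```

```text
11.3 [462.11213541  34.46446797  98.81984668] [-3.67793735 -1.00045486  7.03706239]
tester 0.24193960522471514 115.87423612940836
f along 0.6157848285072511
```

View pics/c_side7.png

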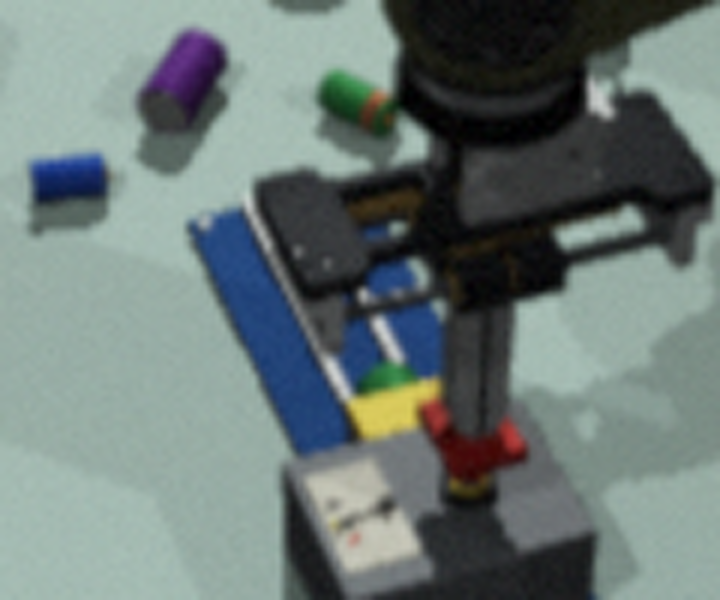

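The needle is at the yellow mark (second click) with the tip at z of about 98.9. About 9 mm more reaches the third.

>>> play_rows(
  commands=[
    {"x":0,"y":0,"z":0.002,"wx":0,"wy":0,"wz":0,"grip":0},
    {"x":0,"y":0,"z":0.002,"wx":0,"wy":0,"wz":0,"grip":0},
    {"x":0,"y":0,"z":0.002,"wx":0,"wy":0,"wz":0,"grip":0},
    {"x":0,"y":0,"z":0.002,"wx":0,"wy":0,"wz":0,"grip":0},
    {"x":0,"y":0,"z":0.001,"wx":0,"wy":0,"wz":0,"grip":0},
    {"x":0,"y":0,"z":0,"wx":0,"wy":0,"wz":0,"grip":0},
    {"x":0,"y":0,"z":0,"wx":0,"wy":0,"wz":0,"grip":0},
    {"x":0,"y":0,"z":0,"wx":0,"wy":0,"wz":0,"grip":0},
  ],
)

```text
clock: 12.3
eef_pos: [462.1, 34.5, 90.1]
eef_rot: [3.142, 0.0, 1.999]
wrist_force: [-3.0, -0.5, 7.7]
finger_gap: 0.5
```

```bash
python3 look.py 8; python3 - <<'E'
from h import *
p,_=snap('top','top8')
cv2.imwrite('pics/top8b.png',p[:,:,::-1])
s=np.load('side8.npz')['p'];cv2.imwrite('pics/c_n8.png',cv2.resize(s[205:250,300:360],(720,540),interpolation=cv2.INTER_CUBIC)[:,:,::-1])
E
```

```text
12.35 [462.12212629  34.45772354  90.07240748] [-3.85806053 -1.00559863  7.19217758]
tester 0.2482314689316567 115.86395423090435
f along 0.6858417307426683
```

View pics/c_n8.png

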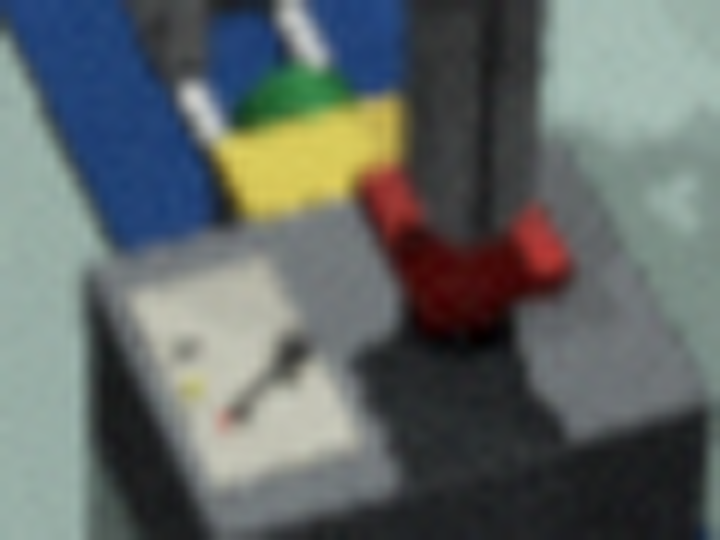

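View pics/top8b.png

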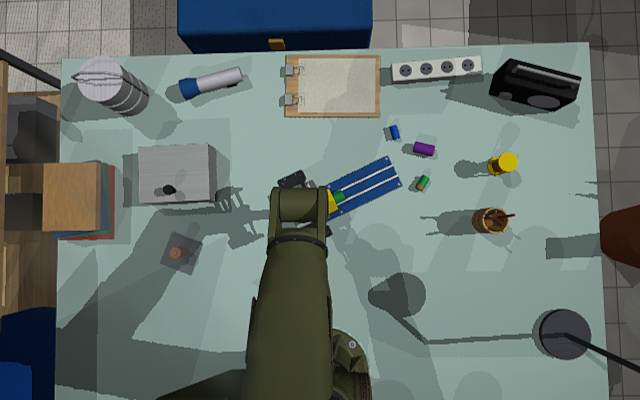

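View pics/c_side8.png

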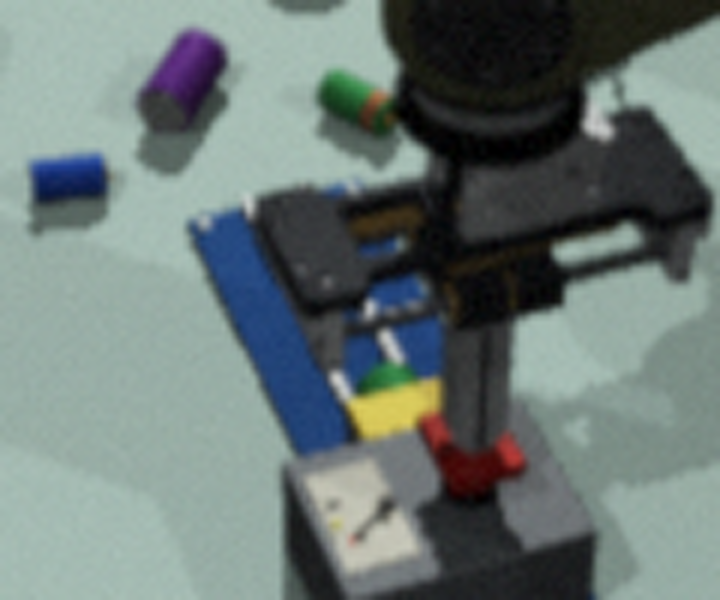

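The needle is on the red mark (crop (230,415)) with the tip at z = 90.1 mm. The cell is unchanged under the bridge, and the other objects are where they were.

```bash
python3 -c "
from cell import manip
print(manip.sign_off())"
```

```text
the job is handed in; nothing more can be done
None
```

The green cell is home against the terminal, and I handed the job in at about 12.4 s with the arm still holding the lever at the third click.

- **Cell:** I pushed the larger green cell along the channel with the shut fingers. The force then rose sharply to about 14 N, with the fingertips within about 1 mm of where the calibration put home. After I backed off, only its rear showed from under the bridge, and it looked the same in the last picture. I did not measure the nose contact directly.
- **Lever:** I pressed it down in 2 mm steps. At the end the fingertips were at z = 90.1 mm, about 30 mm of travel, with about 7 N of spring force. The needle was on the red mark and the lever well short of the bottom stop.
- **Other things:** nothing else on the desk appears to have moved between the first and last top views.
- **Disagreements:** the two cameras put the tester about 4 mm apart, so I used the combined fit. The wrist also read about 4 N sideways during the press, and the position held steady.

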